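Stow the sample and lock the drawer

ROBOT

A 6-joint arm with a two-finger parallel gripper is mounted at the origin on a cart in front of the work surface, level with it; the furniture and walls round the work are solid. World frame = base frame: x ahead of the robot, y to its left, z up, the work surface at z = 0. Lengths are in mm, angles in rad, forces in N, time in s.
With the tool pointing down it reaches from about 350 to 775 mm from the base axis. Payload 7.3 kg.
Tool frame: the origin (TCP) lies between the finger pads; the fingertips stand 19 mm ahead of it and the grasp point (between the pads) is the TCP (ctrl.tips_ahead is the distance from the TCP to the fingertips, in mm); z points along the fingers, x is the direction in which the jaws open and shut, and the axes are right-handed (so a half turn about z gives the same grasp; the last joint's range is limited). The gripper opens to 92 mm and grips with 3 to 60 N. Pads are 19 mm wide; open, the fingers measure 130 mm over their backs; the gripper's body (75 mm by 190 mm) begins 47 mm behind the grasp point.
Start: joints at [0.985, 0.342, 1.524, -0, 1.275, -0.146], TCP at [223.511, 475.064, 245.741] pointing down, gripper open.
Joint ranges: [-2.53, 2.53], [-0.77, 2.02], [0.04, 2.7], [-1, 4.14], [0.28, 2.66], [-3.11, 3.11]. Speed limits (rad/s): [2.57, 2.57, 3.14, 3.14, 3.14, 3.14].

INTERFACE

Orientations are given as a unit quaternion [x, y, z, w].
In Python, from station import ctrl gives the robot as it stands. The module is installed in compiled form; this text tells all that it offers.
- The arm moves only by the tool arm_command, never from a script. Its argument "rows" is text: rows parted by semicolons, each of 7 numbers parted by spaces: the shift along the tool's x, y, z in m, then the turn, a rotation vector about the tool's x, y, z in rad, then the closure in counts, from 0 (fully open) to 255 (shut). In form: dx dy dz ax ay az gripper; .... A call has 1 to 20 rows; each row is the pose to reach, as a shift and turn from the pose measured when the call began, along the tool's axes at that moment; what a row does not reach only later rows make up. A row lasts 1/10 s, in which the tool goes at most 50 mm and 8.59 degrees, less where a joint would pass 70% of its speed; a pose out of reach is approached as far as the arm can. A call with a gripper value outside its range is refused whole. The fingers move at their own pace and stop on an object; the grip force is fixed at half the most. Time passes only in rows, so rows that repeat a pose let the fingers close. It gives the time, the measured TCP pose, the force and the opening at its end, in the units of the state.
- ctrl.sense(): the state, without advancing time (a new reading comes with each control period).
- ctrl.get_image(name): name is "side" or "top"; returns (picture, depth): 400x640x3 uint8, blue, green, red; 400x640 float32, mm along the optical axis (not along the pixel's ray), 0 where there is no reading.
- ctrl.camera_info(name): a dict with "fov_y" (degrees; the focal length in pixels is half the picture's height over the tangent of half this angle, whatever the lens; pixels are square), "cx", "cy" (the principal point, pixels), "dist" ([k1, k2, p1, p2, k3] as OpenCV has them; the pictures are not rectified), "xyz" and "rotation" of the camera in the world. Camera axes: x right, y down, z forward; pixel columns grow to the right and rows downward; lengths in mm; the calibration is good to about 2 mm. A picture is of the moment at which its call begins. camera_info takes no time and is no camera call.
- ctrl.close_job(): hands the job in, once; it reports no verdict.
The state is a dict: "time_s": time; "joints": joint angles; "qd": joint speeds; "tau": joint torques, N m; "tool_pos": TCP position; "tcp_rot": TCP orientation; "wrist_force": force on the tool from outside, world axes, zero at the start; "moment": the same for the moment, N m; "opening": opening from 0.0 (shut) to 1.0 (fully open).
Only numpy, scipy, OpenCV 4.12 (cv2) and the standard library are available. Lean on these libraries where they do the work, as an engineer would, in place of code of your own. Each camera call takes 0.05 s, during which the arm holds its last target.

TASK

Stand the small white-capped sample bottle upright in the open drawer of the white bench unit and let go of it, then push the drawer fully home until its catch takes it. Then swing the yellow clamp strap fully across the drawer's handle and tip the black-knobbed swing bolt over so that it drops down into the slot in the strap's end. Do not tip the bottle over, and leave the beaker, the timer and the red-capped bottle where they are.

Things in the scene. Friction and masses are not known exactly. Their poses are not given: they have to be found in the camera images.
- unit: White bench drawer unit, fixed, 170 deep (x) x 160 wide (y) x 130 mm high. Origin: centre of its underside, on the worktop. Own axes: x points from its front to its back (the front looks towards -x, about towards the robot), y to its left seen by the robot, z up. All 'unit frame' figures are from this origin. The case front is at x = -85 mm, sides at y = +-80 mm. The blue drawer in it slides towards -x of the unit.
- drawer (a joint): How far the blue drawer stands open, m: 0 fully home, 0.12 fully out. It slides with about 2 N drag. A spring catch acts over the last 14 mm: pushing past it takes about 9 N; inside the last 6 mm it draws the drawer home to 0 and holds it. Left short of that it is pushed back out to about 14 mm.
- drawer_floor (a point): Centre of the top of the drawer's inner floor (13 mm above the worktop), moves with the drawer. Inside the drawer is 123 long (x) x 128 mm wide (y), side and back walls 61 mm above the worktop. Its back part stays under the unit's roof (underside 124 mm above worktop) even when it is open: only the part in front of the unit's case front is open above.
- drawer_front (a point): Centre of the outer face of the blue drawer front, 67 mm above the worktop. The front is 148 wide and 112 mm high (11 to 123 mm above the worktop). In its middle stands an upright steel tube handle, 18 mm diameter, from 34 to 112 mm above the worktop, its axis 22 mm in front of this face; the face is bare on both sides of it.
- strap (a joint): Angle of the yellow strap about its upright hinge, rad: 0 closed against its stop, lying along the unit's -y direction across the drawer front; grows as it opens towards the robot and then to the left. At 1.57 it points along the unit's -x, up to 2.5. Light friction (below 1 N at its end); it stays where left. It does not latch by itself.
- strap_hinge (a point): On the strap's hinge axis, 75 mm above the worktop; in the unit frame at x = -112, y = +92 mm. The strap is a 5 mm thick plate, 50 to 100 mm above the worktop, its mid-plane on the hinge axis, 222 mm long from the hinge. From 68 to 116 mm from the hinge it bulges outwards 27 mm (saddle over the tube handle); from 120 to 180 mm it is flat. Beyond that is the forked end, 50 to 90 mm above the worktop.
- strap_end (a point): Middle of the slot in the strap's forked end, 202 mm from the hinge, 75 mm above the worktop. The slot is 17 mm wide, open at the top, its bottom 68 mm above the worktop.
- bolt (a joint): Angle of the swing bolt about its level pivot (parallel to the unit's y), rad: 0 lies level pointing along the unit's -x (in the slot when the strap is closed), 1.57 upright, up to 1.95 leaning back. Light friction holds it near upright; tipped more than about 0.45 rad forward of upright it falls by itself to 0. With the bolt down first, the strap cannot close.
- bolt_pivot (a point): Pivot of the swing bolt, 75 mm above the worktop; in the unit frame at x = -98, y = -110 mm, 30 mm outside the unit's right side. The bolt is a 10 mm rod whose far end carries a black knob of 22 mm diameter from 26 to 58 mm from the pivot. Behind its bracket (top 88 mm above the worktop), beside the unit, the space is free.
- bolt_knob (a point): Middle of the black knob of the swing bolt, 42 mm from the pivot.
- sample_mid (a point): Centre, half-way up (51.5 mm above its foot), of the loose sample bottle: square white bottle with a white cap, 54 x 54 x 103 mm, 0.12 kg. The body is 54 mm wide up to 85 mm above its foot; above is the round cap, 35 mm diameter, 18 mm high. Its z axis points up its length.
- beaker: Loose clear beaker, 55 mm diameter, 71 mm high, bystander. Origin: centre of its underside.
- red_bottle: Loose larger bottle with a red cap, 64 x 64 x 137 mm, bystander. Origin: centre of its underside.
- timer: Loose white timer lying flat, 68 x 68 x 21 mm, bystander. Origin: centre of its underside.
Mind the look-alikes: they are no part of the job. Leave any green or orange look-alike of the part that bears sample_mid alone.

How it is judged (in metres and radians):
On the way, in this order (a step that is already met when the one before it is completed fails the run):
1. the sample bottle stands upright on the drawer's floor, let go, with the drawer still open (x of sample_mid in the frame of drawer_floor between -0.062 and 0.062 m and y of sample_mid in the frame of drawer_floor between -0.064 and 0.064 m and z of sample_mid in the frame of drawer_floor below 0.058 m and angle between sample_mid's own z axis and vertical below 0.15 rad and contact force between the fingers and sample below 0.1 N and value of joint drawer above 0.03 m), for 0.2 s.
2. the drawer is fully home, seated at its catch (value of joint drawer below 0.003 m), for 0.2 s.
3. the strap is swung fully across the handle (value of joint strap below 0.06 rad), for 0.2 s.
4. the swing bolt lies in the strap's slot (value of joint bolt below 0.08 rad), for 0.2 s.
At the end, for the whole second after the job is handed in: The drawer is home within 3 mm with the sample bottle standing upright (within 0.15 rad) on its floor, at rest; the strap is closed within 0.06 rad and the swing bolt lies down in its slot within 0.08 rad of level (value of joint drawer below 0.003 m and value of joint strap below 0.06 rad and value of joint bolt below 0.08 rad and x of sample_mid in the frame of drawer_floor between -0.062 and 0.062 m and y of sample_mid in the frame of drawer_floor between -0.064 and 0.064 m and z of sample_mid in the frame of drawer_floor below 0.058 m and angle between sample_mid's own z axis and vertical below 0.15 rad and linear speed of sample below 0.03 m/s); the robot touches nothing.
It fails at once if the sample bottle is tipped over (angle between sample_mid's own z axis and vertical above 0.7 rad).
It fails at once if the beaker is moved more than 30 mm (distance of beaker from where it was at the start of the episode above 0.03 m).
It fails at once if the red-capped bottle is moved more than 30 mm (distance of red_bottle from where it was at the start of the episode above 0.03 m).
It fails at once if the timer is moved more than 30 mm (distance of timer from where it was at the start of the episode above 0.03 m).
It also fails if it takes over 72 s, if anything falls off the work surface, if the arm or the gripper's body presses on something with over 40 N, if the wrist force passes 120 N, or if a joint passes its speed limit or range.

## Working session

There is one attempt and no reset: what is moved stays moved. The work goes in short steps, Python scripts to look and compute and a tool call to move; the robot and the scene stay as the last step left them, time stands still between calls to the robot, and variables do not carry over. Pictures are saved under pics/ and viewed, and the job is handed in when it is done.

Besides the shell and the picture viewer there is one more tool, called after "Call:" as a command line: name --argument value ..., lists and objects as JSON in quotes. arm_command: Moves the arm, as the interface text tells. Its arguments: {"type":"object","properties":{"rows":{"type":"string"}},"required":["rows"]}

```bash
mkdir -p pics; cat > h.py <<'E'
import numpy as np, cv2
from station import ctrl
from scipy.spatial.transform import Rotation as R
def rotm(info):
    r=np.array(info["rotation"],float)
    return r if r.shape==(3,3) else R.from_quat(r).as_matrix()
def p2w(info,u,v,d):
    f=200/np.tan(np.radians(info["fov_y"])/2)
    K=np.array([[f,0,info["cx"]],[0,f,info["cy"]],[0,0,1]])
    n=cv2.undistortPoints(np.array([[[u,v]]],float),K,np.array(info["dist"],float))[0,0]
    return rotm(info)@(np.array([n[0],n[1],1])*d)+np.array(info["xyz"])
def w2p(info,P):
    f=200/np.tan(np.radians(info["fov_y"])/2)
    K=np.array([[f,0,info["cx"]],[0,f,info["cy"]],[0,0,1]])
    Pc=rotm(info).T@(np.array(P,float).reshape(-1,3)-np.array(info["xyz"])).T
    return cv2.projectPoints(Pc.T.copy(),np.zeros(3),np.zeros(3),K,np.array(info["dist"],float))[0][:,0]
def cloud(info,D):
    f=200/np.tan(np.radians(info["fov_y"])/2)
    K=np.array([[f,0,info["cx"]],[0,f,info["cy"]],[0,0,1]])
    v,u=np.mgrid[0:400,0:640]
    n=cv2.undistortPoints(np.stack([u.ravel(),v.ravel()],1).astype(float)[:,None],K,np.array(info["dist"],float))[:,0]
    pc=np.c_[n,np.ones(len(n))]*D.ravel()[:,None]
    return (pc@rotm(info).T+np.array(info["xyz"])).reshape(400,640,3)
E
python3 - <<'E'
from h import *
print(ctrl.sense())
for n in("side","top"):
    i=ctrl.camera_info(n);print(n,i)
    p,d=ctrl.get_image(n);cv2.imwrite(f"pics/{n}0.png",p);np.savez(f"{n}0.npz",p=p,d=d)
E
```

```text
{'time_s': 0.0, 'joints': array([ 9.84983859e-01,  3.42744280e-01,  1.52504996e+00,  6.03388992e-06,
        1.27541137e+00, -1.45980261e-01]), 'qd': array([ 0.00017295,  0.00234629,  0.0020568 , -0.0013751 , -0.00045368,
       -0.00158152]), 'tau': array([-7.75753870e-04, -4.31237733e+01, -2.44214952e+01,  7.16699171e-02,
        5.59849106e-02, -1.13953890e-04]), 'tool_pos': array([223.28591934, 474.71293921, 245.02226642]), 'tcp_rot': array([ 8.44330597e-01,  5.35821979e-01, -7.37726734e-04,  3.25848242e-04]), 'wrist_force': array([-0.54091382,  0.6105256 , -0.2685639 ]), 'moment': array([ 0.02568069,  0.00156615, -0.01081683]), 'opening': 0.9987995268957558}
side {'fov_y': 49.91167872938125, 'cx': 332.2365954076253, 'cy': 203.09029731836821, 'dist': array([-0.11426324,  0.        ,  0.        ,  0.        ,  0.        ]), 'xyz': array([ 126.86188271, -436.84065814, 1033.92711335]), 'rotation': array([ 0.87799105, -0.37173747,  0.11046981, -0.28060541])}
top {'fov_y': 52.63919749747581, 'cx': 326.2005496925855, 'cy': 196.1894454430449, 'dist': array([-0.00963512,  0.        ,  0.        ,  0.        ,  0.        ]), 'xyz': array([ 381.91687189,   38.73779214, 1327.52373889]), 'rotation': array([ 0.70508791, -0.70356297,  0.06353178, -0.06175685])}
```

View pics/side0.png

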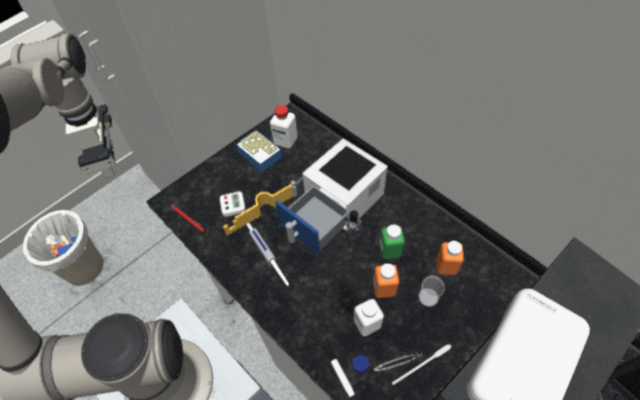

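View pics/top0.png

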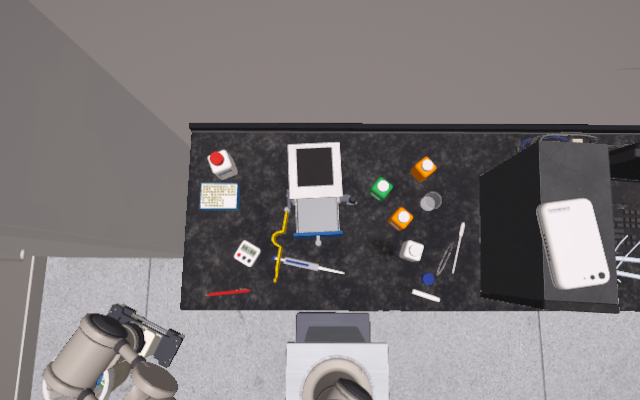

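The white-capped white bottle is at top (412,251) / side (369,317). The look-alikes are green at top (382,188) and orange at top (401,218) and (424,168). The red-capped bottle is at top (221,163). I choose the white one with the white cap and check it in a close crop.

```bash
python3 - <<'E'
from h import *
s=np.load("side0.npz");t=np.load("top0.npz")
a=cv2.resize(t["p"][130:300,270:450],None,fx=4.4,fy=3.5,interpolation=cv2.INTER_CUBIC)
a=cv2.resize(t["p"][135:285,265:445],None,fx=4,fy=4,interpolation=cv2.INTER_CUBIC);cv2.imwrite("pics/t1.png",a)
b=cv2.resize(s["p"][130:345,210:415],None,fx=2.78,fy=2.78,interpolation=cv2.INTER_CUBIC);cv2.imwrite("pics/s1.png",b)
for n,z in(("side",s),("top",t)):
    i=ctrl.camera_info(n);C=cloud(i,z["d"])
    pts={"top":[(412,251),(412,265),(300,172),(318,170),(340,170),(292,195),(340,195),(316,215),(230,300)],"side":[(369,310),(369,335),(347,170),(320,210)]}[n]
    for u,v in pts: print(n,u,v,C[v,u].round(1))
E
```

```text
side 369 310 [ 430.2 -237.4  105.4]
side 369 335 [ 4.167e+02 -2.577e+02 -4.000e-01]
side 347 170 [677.3  64.  131.3]
side 320 210 [588.   84.4  12.1]
top 412 251 [ 434.6 -222.5  103.1]
top 412 265 [ 394.  -242.     4.1]
top 300 172 [670.9 115.7 131.1]
top 318 170 [678.2  61.1 127.6]
top 340 170 [677.9  -6.  129.3]
top 292 195 [600.4 139.  128.2]
top 340 195 [600.8  -5.7 127.7]
top 316 215 [555.2  69.   11.2]
top 230 300 [282.6 342.3  -1.8]
```

View pics/t1.png

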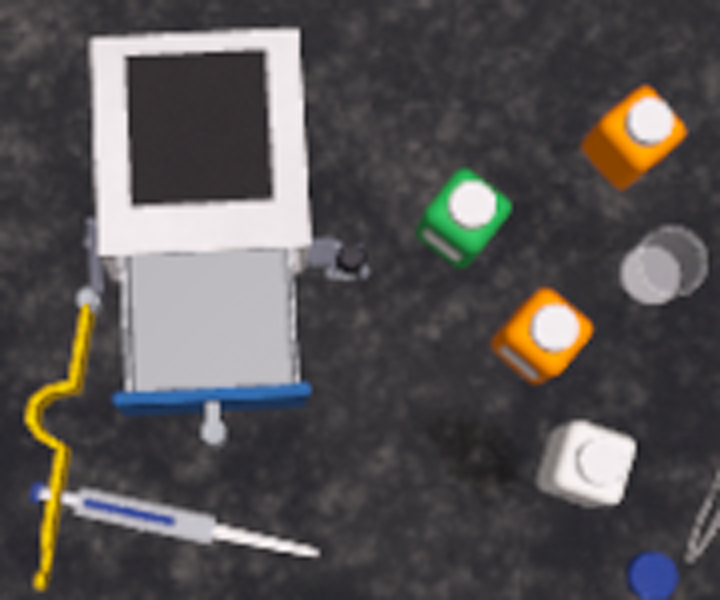

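View pics/s1.png

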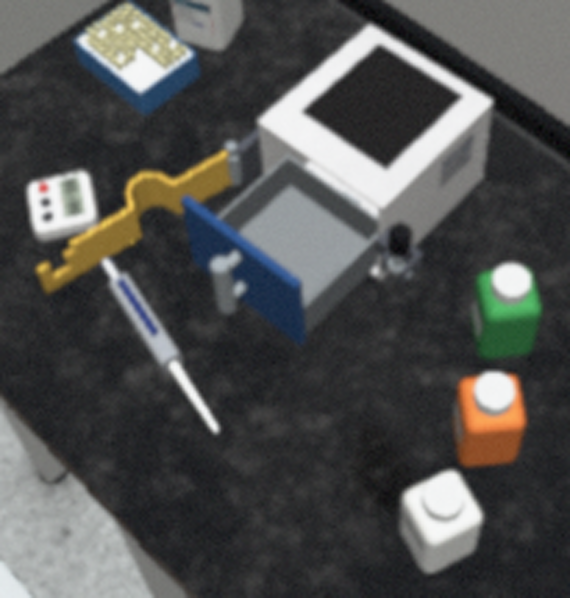

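The close crop shows a white square body with a white cap at top (412,250), so the choice stands. The drawer is open, the strap points roughly towards -x, and the bolt stands upright. Now I fit the poses.

```bash
python3 - <<'E'
from h import *
Cs={}
for n in("side","top"):
    z=np.load(n+"0.npz");Cs[n]=cloud(ctrl.camera_info(n),z["d"])
    C=Cs[n].reshape(-1,3)
    def sel(lo,hi,z0,z1): 
        m=(C[:,0]>lo[0])&(C[:,0]<hi[0])&(C[:,1]>lo[1])&(C[:,1]<hi[1])&(C[:,2]>z0)&(C[:,2]<z1);return C[m]
    for nm,lo,hi,z0,z1 in(("unit",(570,-40),(820,200),122,140),("bottlebody",(380,-300),(500,-180),70,95),("bcap",(380,-300),(500,-180),97,112),("bottle",(380,-300),(500,-180),10,112),
        ("knob",(520,-90),(650,-25),80,140),("front",(470,-10),(540,150),116,128),("handle",(440,30),(490,110),95,116),("floor",(500,-10),(600,150),8,20),("strap",(300,100),(600,220),85,110),("green",(550,-220),(660,-80),75,125),("orange",(450,-250),(560,-150),75,125),("red",(600,250),(800,420),100,160)):
        P=sel(lo,hi,z0,z1)
        if len(P)<5: print(n,nm,len(P));continue
        r=cv2.minAreaRect(P[:,:2].astype(np.float32))
        print(n,nm,len(P),"mean",P.mean(0).round(1),"rect",np.round(r[0],1),np.round(r[1],1),round(r[2],2),"z",np.percentile(P[:,2],[5,50,95]).round(1))
E
```

```text
side unit 2922 mean [670.8  64.6 130.6] rect [666.7  57.7] [190.4 184.3] 3.81 z [127.2 130.6 133.7]
side bottlebody 319 mean [ 427.  -238.7   81.8] rect [ 434. -234.] [51.7 54.1] 70.4 z [72.1 82.1 88.9]
side bcap 180 mean [ 433.7 -234.6  103.1] rect [ 434.6 -233.8] [35.2 31.8] 39.5 z [ 99.7 103.3 106.3]
side bottle 730 mean [ 425.9 -240.1   74.3] rect [ 433.7 -234.3] [51.9 54.6] 71.72 z [ 19.3  81.5 104.8]
side knob 158 mean [584.1 -48.5 108.2] rect [587.8 -43.5] [29.9 35.7] 12.76 z [ 81.4 111.8 133.6]
side front 207 mean [481.6  59.3 121.7] rect [481.9  62. ] [ 10.6 142.5] 3.11 z [117.2 121.9 125. ]
side handle 151 mean [468.4  63.8 106.6] rect [462.9  69.8] [33.1 79.6] 0.53 z [ 97.9 107.3 113.7]
side floor 839 mean [563.8  68.8  13.2] rect [550.   61.9] [ 99.5 140.4] 0.29 z [ 9.8 13.  17. ]
side strap 494 mean [487.8 163.4  95.7] rect [466.2 154.3] [ 92.6 257.1] 67.74 z [ 85.9  96.4 105. ]
side green 379 mean [ 620.3 -149.2   90.5] rect [ 602.9 -174.5] [135.3  52. ] 48.84 z [ 77.6  86.  105.2]
side orange 444 mean [ 524.5 -207.    90.5] rect [ 504.9 -220.3] [117.7  61. ] 30.02 z [ 
[... 616 characters left out ...]

top front 167 mean [485.3  61.2 121.6] rect [485.2  63. ] [ 10.3 143.6] 3.03 z [117.1 121.7 125.2]
top handle 56 mean [469.2  63.5 107.5] rect [465.9  68.5] [29.7 78.2] 2.78 z [ 98.1 109.2 113.8]
top floor 1094 mean [550.7  64.7  12.5] rect [550.4  65.6] [ 96.6 150.9] 0.25 z [ 8.9 12.4 16.8]
top strap 225 mean [491.7 169.8  97.8] rect [465.8 156.7] [ 87.4 254.7] 70.66 z [ 87.3  98.9 105. ]
top green 297 mean [ 618.8 -148.4   89.6] rect [ 603.8 -167.9] [139.2  58.6] 41.39 z [ 76.9  84.5 105.2]
top orange 307 mean [ 520.9 -203.4   89. ] rect [ 504.7 -207. ] [116.5  64.2] 11.53 z [ 76.8  84.2 105. ]
top red 305 mean [709.4 368.2 119.8] rect [713.1 371.3] [56.1 59.4] 25.22 z [100.8 123.7 138.8]
```

```bash
cat >> h.py <<'E'
def pz(info,u,v,z):
    o=np.array(info["xyz"]);d=p2w(info,u,v,1.0)-o
    return o+d*(z-o[2])/d[2]
E
python3 - <<'E'
from h import *
i=ctrl.camera_info("top")
c=[pz(i,265+u/4-.4,135+v/4-.4,130) for u,v in((90,38),(300,30),(311,245),(98,257))]
c=np.array(c);print(c.round(1),c.mean(0))
js=ctrl.camera_info("side")
cs=[pz(js,210+u/2.78-.3,130+v/2.78-.3,130) for u,v in((369,25),(494,102),(389,203),(259,121))]
cs=np.array(cs);print(cs.round(1),cs.mean(0))
for k in(c,cs):
  # order back-left, back-right, front-right, front-left
  print("yaw by edges",[np.degrees(np.arctan2(*(a[:2])[::-1])).round(2) for a in (k[0]-k[3],k[1]-k[2])],[np.degrees(np.arctan2(-a[0],a[1])).round(2) for a in (k[0]-k[1],k[3]-k[2])], [np.linalg.norm(k[a]-k[b]).round(1) for a,b in((0,1),(1,2),(2,3),(3,0))])
E
```

```text
[[759.4 156.7 130. ]
 [766.2  -5.1 130. ]
 [597.8 -12.7 130. ]
 [588.2 147.4 130. ]] [677.90001008  71.58334101 130.        ]
[[754.1 154.2 130. ]
 [763.9  -6.3 130. ]
 [603.5 -14.6 130. ]
 [587.3 143.5 130. ]] [677.19253895  69.16294364 130.        ]
yaw by edges [np.float64(3.1), np.float64(2.59)] [np.float64(2.43), np.float64(3.41)] [np.float64(161.9), np.float64(168.6), np.float64(160.4), np.float64(171.4)]
yaw by edges [np.float64(3.67), np.float64(2.97)] [np.float64(3.49), np.float64(5.83)] [np.float64(160.8), np.float64(160.6), np.float64(158.9), np.float64(167.1)]
```

```bash
cat >> h.py <<'E'
U=np.array([677.5,70.3,0.]);YAW=np.radians(3.0)
RU=R.from_euler("z",YAW).as_matrix()
def u2w(p): return RU@np.array(p,float)+U
def w2u(p): return RU.T@(np.array(p,float)-U)
E
cat > ov.py <<'E'
from h import *
import sys
def draw(tag,q=1.57,s=None,out="o"):
    z=np.load(tag+".npz") if s is None else s
E
python3 - <<'E'
from h import *
for n,box,sc in(("top",(265,135,445,285),4),("side",(210,130,415,345),2.78)):
    i=ctrl.camera_info(n);p=np.load(n+"0.npz")["p"]
    im=cv2.resize(p[box[1]:box[3],box[0]:box[2]],None,fx=sc,fy=sc,interpolation=cv2.INTER_CUBIC)
    def pt(P,col):
        q=w2p(i,[P])[0];q=((q+.5-np.array(box[:2]))*sc).astype(int);cv2.circle(im,tuple(int(a) for a in q),3,col,-1)
    for a in(-85,85):
        for b in(-80,80): pt(u2w((a,b,130)),(0,0,255)); 
    pt(u2w((-112,92,100)),(255,0,255));pt(u2w((-98,-110,75)),(0,255,0));pt(u2w((-98,-110,133)),(0,255,0));pt(u2w((-98,-110,117)),(0,255,0))
    for a in np.linspace(0,222,12): pt(u2w((-112-a*np.sin(1.57),92-a*np.cos(1.57),100)),(0,0,255))
    for s in(-1,1):
      for w in(-1,1): pt([435.5+27*(np.cos(np.radians(71))*s-np.sin(np.radians(71))*w),-233.2+27*(np.sin(np.radians(71))*s+np.cos(np.radians(71))*w),85],(0,0,255))
    for b in(-74,74): pt(u2w((-198,b,123)),(0,255,255));pt(u2w((-198,b,11)),(0,255,255))
    pt(u2w((-220,0,112)),(0,255,255))
    cv2.imwrite(f"pics/ov_{n}.png",im)
E
```

```text
(no output)
```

View pics/ov_top.png

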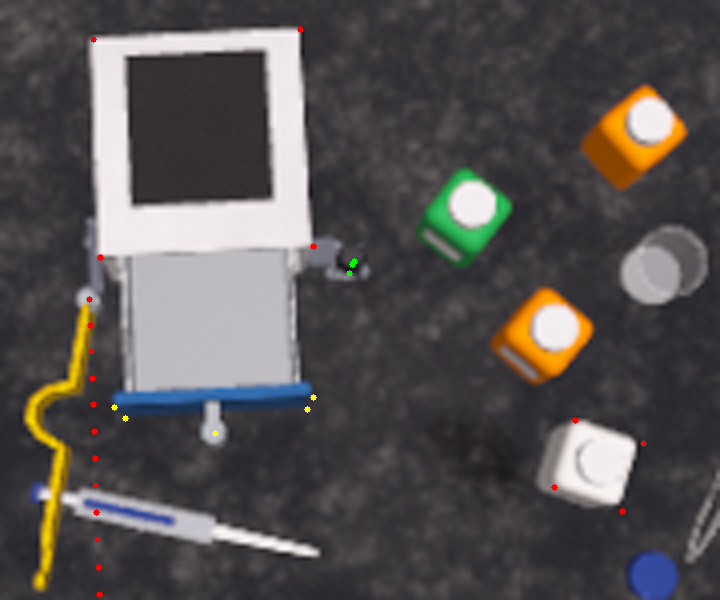

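View pics/ov_side.png

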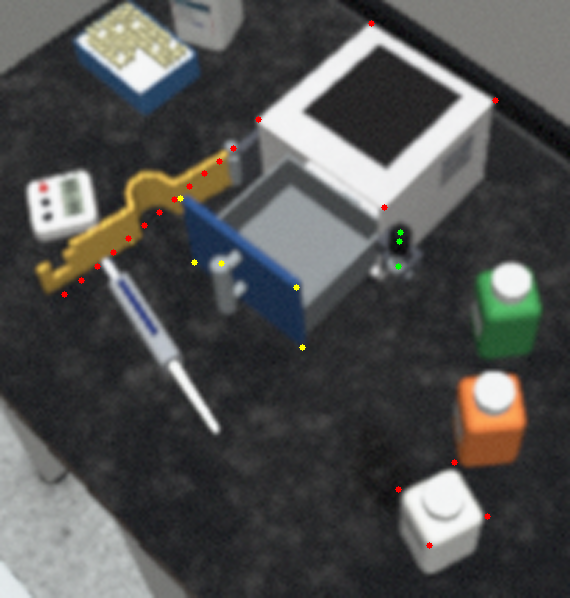

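```bash
python3 - <<'E'
from h import *
out=[]
for n,c in(("top",(412,251)),("side",(369,318))):
    i=ctrl.camera_info(n);p=np.load(n+"0.npz")["p"];sc=10
    x0,y0=c[0]-20,c[1]-25
    im=cv2.resize(p[y0:y0+50,x0:x0+40],None,fx=sc,fy=sc,interpolation=cv2.INTER_CUBIC)
    def px(P): q=w2p(i,[P])[0];return tuple(int(a) for a in (q+.5-np.array([x0,y0]))*sc)
    for ang,cx,cy,col in((71,435.5,-233.2,(0,0,255)),):
      for zz in(0,85):
        pts=[px([cx+27*(np.cos(np.radians(ang))*s-np.sin(np.radians(ang))*w),cy+27*(np.sin(np.radians(ang))*s+np.cos(np.radians(ang))*w),zz]) for s,w in((-1,-1),(-1,1),(1,1),(1,-1))]
        cv2.polylines(im,[np.array(pts)],True,col if zz else (255,0,0),1)
      pts=[px([cx+17.5*np.cos(a),cy+17.5*np.sin(a),103]) for a in np.linspace(0,6.28,30)]
      cv2.polylines(im,[np.array(pts)],True,(0,160,0),1)
    out.append(im)
cv2.imwrite("pics/b.png",np.hstack(out))
E
```

```text
(no output)
```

View pics/b.png

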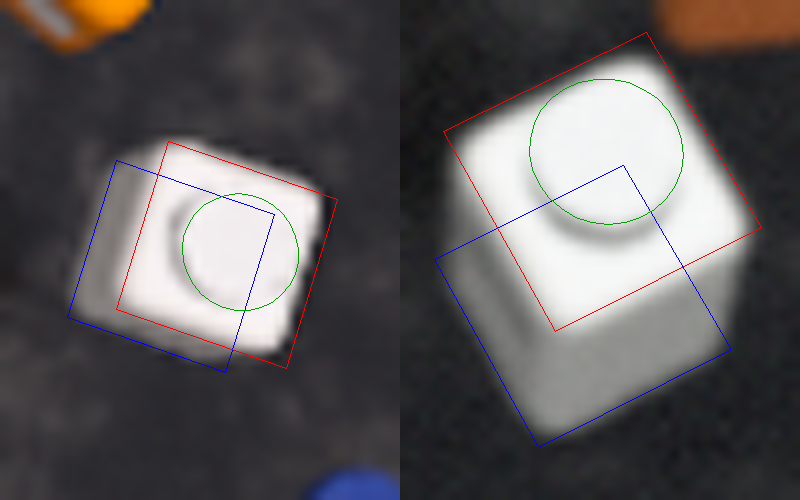

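```bash
cat >> h.py <<'E'
def Rt(yaw):
    a=np.radians(yaw);x=np.array([np.cos(a),np.sin(a),0]);z=np.array([0,0,-1.]);return np.c_[x,np.cross(z,x),z]
def rel(targets,dec=3):
    """targets: (x,y,z mm world, tool-x yaw deg) -> shift/turn in the present tool frame"""
    s=ctrl.sense();R0=R.from_quat(s["tcp_rot"]).as_matrix();p0=s["tool_pos"]
    yaw=np.degrees(np.arctan2(R0[1,0],R0[0,0]))
    print("t",round(s["time_s"],2),"pos",p0.round(1),"yaw",yaw.round(1),"F",s["wrist_force"].round(1),"open",round(s["opening"],3))
    for x,y,z,w in targets:
        d=R0.T@(np.array([x,y,z])-p0)/1000;v=R.from_matrix(R0.T@Rt(w)).as_rotvec()
        print(" ".join(f"{k:.{dec}f}" for k in np.r_[d,v]))
E
python3 - <<'E'
from h import *
i=ctrl.camera_info("top")
for u,v in((401.5,217),(381.5,187)): print(pz(i,u,v,103).round(0))
rel([(420,200,240,68),(436,-100,220,71),(436,-232.5,180,71),(436,-232.5,70,71)])
E
```

```text
[ 538. -194.  103.]
[ 631. -135.  103.]
t 0.1 pos [223.3 474.8 245.1] yaw 64.8 F [ 0.5  0.3 -0.8] open 1.001
-0.165 0.295 0.005 -0.000 0.001 -0.056
-0.429 0.437 0.026 -0.000 0.001 -0.108
-0.549 0.494 0.066 -0.000 0.001 -0.108
-0.549 0.494 0.176 -0.000 0.001 -0.108
```

Call:
arm_command --rows "-0.024 0.042 0 0 0 -0.01 0;-0.048 0.084 0 0 0 -0.02 0;-0.071 0.126 0 0 0 -0.03 0;-0.094 0.168 0 0 0 -0.04 0;-0.118 0.210 0 0 0 -0.05 0;-0.142 0.253 0 0 0 -0.055 0;-0.165 0.295 0.005 0 0 -0.056 0;-0.203 0.315 0.01 0 0 -0.06 0;-0.241 0.336 0.015 0 0 -0.07 0;-0.279 0.356 0.018 0 0 -0.08 0;-0.316 0.376 0.02 0 0 -0.09 0;-0.354 0.397 0.02 0 0 -0.1 0;-0.391 0.417 0.025 0 0 -0.108 0;-0.429 0.437 0.026 0 0 -0.108 0;-0.459 0.451 0.036 0 0 -0.108 0;-0.489 0.466 0.046 0 0 -0.108 0;-0.519 0.480 0.056 0 0 -0.108 0;-0.549 0.494 0.066 0 0 -0.108 0;-0.549 0.494 0.066 0 0 -0.108 0;-0.549 0.494 0.066 0 0 -0.108 0"

```text
time_s: 2.1
tool_pos: [436.0, -232.5, 179.1]
tcp_rot: [0.815, 0.58, -0.001, -0.001]
wrist_force: [-0.1, 0.1, 0.4]
opening: 0.997
```

```bash
python3 - <<'E'
from h import *
rel([(436,-232.5,180,71),(436,-232.5,70,71)],4)
p,d=ctrl.get_image("top");a=p[200:300,350:470];p,d=ctrl.get_image("side");b=p[240:370,290:440]
cv2.imwrite("pics/g1.png",np.hstack([cv2.resize(a,(400,333)),cv2.resize(b,(385,333))]))
E
```

```text
t 2.1 pos [ 436.  -232.5  179.1] yaw 70.9 F [-0.1  0.1  0.4] open 0.997
-0.0000 -0.0000 -0.0009 -0.0021 0.0005 -0.0019
0.0000 0.0002 0.1091 -0.0021 0.0005 -0.0019
```

View pics/g1.png

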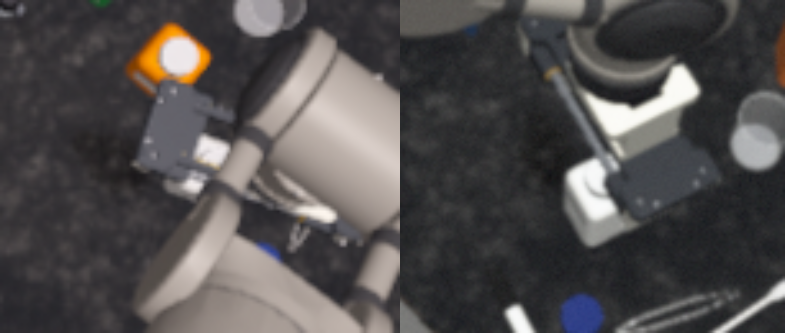

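The gripper straddles the white bottle (left panel, around (205,150)), and the orange bottle is clear. Now I descend and grip.

Call:
arm_command --rows "0 0 0.02 0 0 0 0;0 0 0.045 0 0 0 0;0 0 0.07 0 0 0 0;0 0 0.09 0 0 0 0;0 0 0.104 0 0 0 0;0 0 0.109 0 0 0 0;0 0 0.109 0 0 0 0;0 0 0.109 0 0 0 140;0 0 0.109 0 0 0 140;0 0 0.109 0 0 0 140;0 0 0.109 0 0 0 140;0 0 0.109 0 0 0 140;0 0 0.109 0 0 0 140;0 0 0.109 0 0 0 140"

```text
time_s: 3.6
tool_pos: [436.4, -231.8, 71.0]
tcp_rot: [0.814, 0.581, -0.001, 0.0]
wrist_force: [-0.5, -1.4, 1.8]
opening: 0.578
```

```bash
python3 - <<'E'
from h import *
rel([(436,-232.5,70,71)],4)
E
```

```text
t 3.6 pos [ 436.4 -231.8   71. ] yaw 71.0 F [-0.5 -1.4  1.8] open 0.578
-0.0008 -0.0002 0.0010 -0.0004 0.0010 0.0002
```

Gripped: the opening is 0.578, about 53 mm. Next I lift and carry.

```bash
python3 - <<'E'
from h import *
t=u2w((-137,0,0));print(t)
rel([(436,-232,220,71),(t[0],t[1],220,93),(t[0],t[1],100,93)],3)
E
```

```text
[540.68775374  63.12997399   0.        ]
t 3.6 pos [ 436.4 -231.8   71. ] yaw 71.0 F [-0.5 -1.4  1.8] open 0.578
-0.001 -0.000 -0.149 -0.000 0.001 0.000
0.313 0.003 -0.149 -0.001 0.001 -0.384
0.313 0.003 -0.029 -0.001 0.001 -0.384
```

Call:
arm_command --rows "0 0 -0.01 0 0 0 160;0 0 -0.03 0 0 0 160;0 0 -0.06 0 0 0 160;0 0 -0.09 0 0 0 160;0 0 -0.12 0 0 0 160;0 0 -0.14 0 0 0 160;0 0 -0.15 0 0 0 160;0 0 -0.15 0 0 0 160"

```text
time_s: 4.4
tool_pos: [436.9, -231.9, 222.2]
tcp_rot: [0.814, 0.581, -0.0, 0.001]
wrist_force: [0.6, 0.4, -1.1]
opening: 0.576
```

```bash
python3 - <<'E'
from h import *
t=u2w((-137,0,0))
rel([(t[0],t[1],220,93),(t[0],t[1],120,93)],3)
E
```

```text
t 4.4 pos [ 436.9 -231.9  222.2] yaw 71.0 F [ 0.6  0.4 -1.1] open 0.576
0.313 0.002 0.002 0.002 0.002 -0.384
0.313 0.002 0.102 0.002 0.002 -0.384
```

Call:
arm_command --rows "0.01 0 0 0 0 -0.01 160;0.03 0 0 0 0 -0.04 160;0.06 0 0 0 0 -0.08 160;0.09 0 0 0 0 -0.12 160;0.12 0 0 0 0 -0.16 160;0.15 0 0 0 0 -0.2 160;0.18 0 0 0 0 -0.24 160;0.21 0 0 0 0 -0.28 160;0.24 0 0 0 0 -0.32 160;0.27 0 0 0 0 -0.36 160;0.293 0.001 0 0 0 -0.384 160;0.307 0.002 0.002 0 0 -0.384 160;0.313 0.002 0.002 0 0 -0.384 160;0.313 0.002 0.002 0 0 -0.384 160;0.313 0.002 0.002 0 0 -0.384 160"

```text
time_s: 5.9
tool_pos: [540.3, 62.8, 219.4]
tcp_rot: [0.689, 0.725, -0.001, 0.001]
wrist_force: [-0.7, 0.1, -2.7]
opening: 0.578
```

```bash
python3 - <<'E'
from h import *
t=u2w((-137,0,0))
rel([(t[0],t[1],120,93),(t[0],t[1],85,93)],4)
p,d=ctrl.get_image("top");a=p[130:260,250:390];p,d=ctrl.get_image("side");b=p[110:290,250:430]
cv2.imwrite("pics/g2.png",np.hstack([cv2.resize(a,(431,400)),cv2.resize(b,(369,400))]))
E
```

```text
t 5.9 pos [540.3  62.8 219.4] yaw 93.0 F [-0.7  0.1 -2.7] open 0.578
0.0006 0.0004 0.0994 0.0003 0.0027 -0.0005
0.0007 0.0004 0.1344 0.0003 0.0027 -0.0005
```

View pics/g2.png

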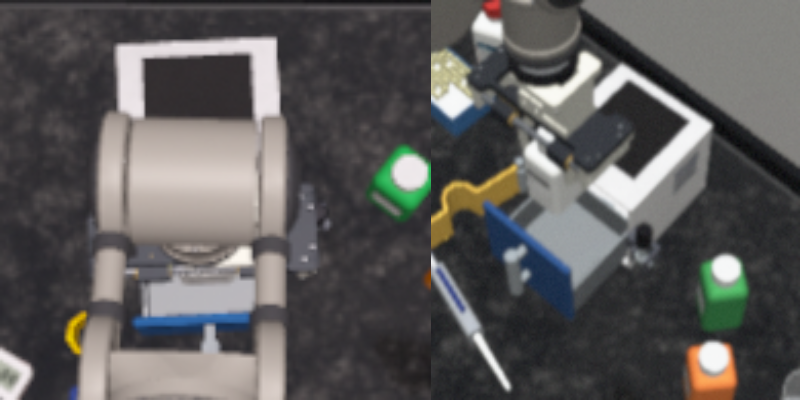

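The bottle hangs above the drawer opening (right panel, around (550,180)). Now I lower it.

Call:
arm_command --rows "0.001 0 0.015 0 0 0 160;0.001 0 0.035 0 0 0 160;0.001 0 0.055 0 0 0 160;0.001 0 0.075 0 0 0 160;0.001 0 0.095 0 0 0 160;0.001 0 0.11 0 0 0 160;0.001 0 0.12 0 0 0 160;0.001 0 0.126 0 0 0 160;0.001 0 0.13 0 0 0 160;0.001 0 0.132 0 0 0 160;0.001 0 0.133 0 0 0 160;0.001 0 0.133 0 0 0 160"

```text
time_s: 7.2
tool_pos: [540.7, 63.2, 87.0]
tcp_rot: [0.689, 0.725, -0.0, 0.002]
wrist_force: [0.1, -0.5, -0.6]
opening: 0.579
```

Call:
arm_command --rows "0 0 0.001 0 0 0 160;0 0 0.002 0 0 0 160;0 0 0.003 0 0 0 160;0 0 0.003 0 0 0 160"

```text
time_s: 7.6
tool_pos: [540.8, 63.2, 84.1]
tcp_rot: [0.689, 0.725, -0.0, 0.002]
wrist_force: [-0.2, 0.3, -0.8]
opening: 0.582
```

```bash
python3 - <<'E'
from h import *
rel([])
p,d=ctrl.get_image("side");b=p[130:270,260:400]
cv2.imwrite("pics/g3.png",cv2.resize(b,(560,560),interpolation=cv2.INTER_CUBIC))
E
```

```text
t 7.6 pos [540.8  63.2  84.1] yaw 92.9 F [-0.2  0.3 -0.8] open 0.582
```

View pics/g3.png

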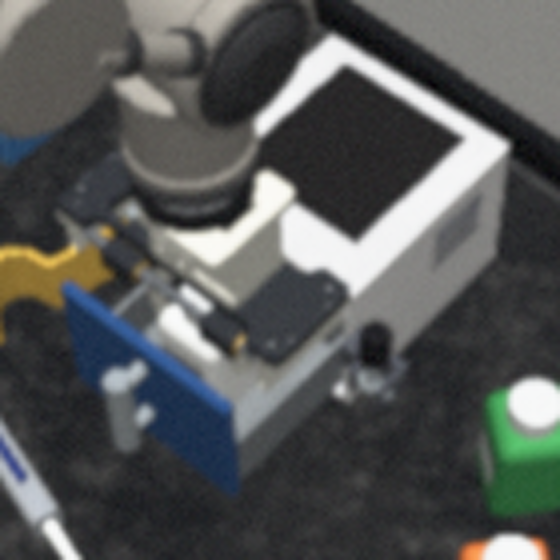

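The bottle is inside the drawer behind the blue front (around (190,335)). I release it and watch the effect.

Call:
arm_command --rows "0 0 0.0005 0 0 0 160;0 0 0.001 0 0 0 160;0 0 0.001 0 0 0 95;0 0 0.001 0 0 0 85;0 0 0.001 0 0 0 70;0 0 0.001 0 0 0 50;0 0 0.001 0 0 0 40;0 0 0.001 0 0 0 40;0 0 0.001 0 0 0 40;0 0 0.001 0 0 0 40"

```text
time_s: 8.65
tool_pos: [540.8, 63.2, 83.1]
tcp_rot: [0.689, 0.725, -0.0, 0.002]
wrist_force: [-0.6, -0.3, 0.8]
opening: 0.845
```

Now straight up, then a look.

Call:
arm_command --rows "0 0 -0.01 0 0 0 40;0 0 -0.025 0 0 0 40;0 0 -0.045 0 0 0 40;0 0 -0.07 0 0 0 40;0 0 -0.1 0 0 0 40;0 0 -0.13 0 0 0 40;0 0 -0.13 0 0 0 40"

```text
time_s: 9.35
tool_pos: [542.6, 63.6, 218.1]
tcp_rot: [0.689, 0.725, 0.003, 0.005]
wrist_force: [-0.3, -0.0, 0.8]
opening: 0.842
```

```bash
python3 - <<'E'
from h import *
t=u2w((-260,0,0))
rel([(t[0],t[1],215,93),(t[0],t[1],88,93)])
p,d=ctrl.get_image("side");b=p[130:270,260:400]
np.savez("side1.npz",p=p,d=d)
i=ctrl.camera_info("side");C=cloud(i,d).reshape(-1,3);Cu=(C-U)@RU
m=(abs(Cu[:,1])<60)&(Cu[:,0]>-185)&(Cu[:,0]<-85)&(Cu[:,2]>75)&(Cu[:,2]<122)
P=Cu[m];print(len(P),P.mean(0),np.percentile(P,[2,98],axis=0).round(1), "cap",P[P[:,2]>105].mean(0) if (P[:,2]>105).any() else 0)
m=(abs(Cu[:,1])<74)&(Cu[:,0]>-215)&(Cu[:,0]<-185)&(Cu[:,2]>116)&(Cu[:,2]<127);print("front",m.sum(),Cu[m].mean(0),np.percentile(Cu[m][:,0],[2,98]))
cv2.imwrite("pics/g4.png",cv2.resize(b,(560,560),interpolation=cv2.INTER_CUBIC))
E
```

```text
t 9.35 pos [542.6  63.6 218.1] yaw 93.0 F [-0.3 -0.   0.8] open 0.842
-0.000 -0.125 0.002 0.011 0.003 -0.001
-0.000 -0.126 0.129 0.011 0.003 -0.001
416 [-144.49200321   -9.46363787   99.52104077] [[-165.   -29.    76.9]
 [-115.8   19.9  118.5]] cap [-139.48263912   -4.16797734  114.89041335]
front 217 [-196.09292391   -3.19622671  121.83251627] [-200.42749497 -190.69198636]
```

View pics/g4.png

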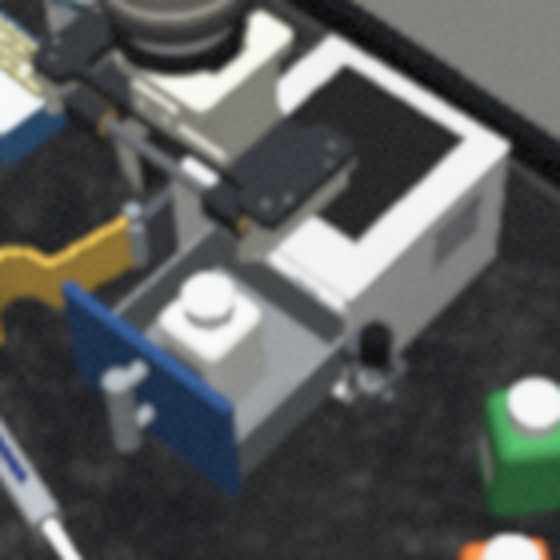

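The bottle stands upright in the drawer, with its cap at (208,295) in this crop. I close the fingers, move in front of the handle and push.

Call:
arm_command --rows "0 -0.02 0 0.003 0 0 120;0 -0.05 0 0.008 0 0 255;0 -0.085 0 0.011 0 0 255;0 -0.115 0 0.011 0 0 255;0 -0.126 0.01 0.011 0 0 255;0 -0.126 0.035 0.011 0 0 255;0 -0.126 0.065 0.011 0 0 255;0 -0.126 0.095 0.011 0 0 255;0 -0.126 0.12 0.011 0 0 255;0 -0.126 0.129 0.011 0 0 255;0 -0.126 0.129 0.011 0 0 255"

```text
time_s: 10.5
tool_pos: [415.6, 56.8, 84.8]
tcp_rot: [0.689, 0.725, -0.004, -0.002]
wrist_force: [-0.6, 0.7, 0.1]
opening: 0.005
```

```bash
python3 - <<'E'
from h import *
t=[u2w((x,-2,0)) for x in(-240,-190,-140,-134,-130)]
print(w2u(ctrl.sense()["tool_pos"]))
rel([(a[0],a[1],88,93) for a in t])
E
```

```text
[-2.62219919e+02  1.91783149e-01  8.48124612e+01]
t 10.5 pos [415.6  56.8  84.8] yaw 92.9 F [-0.6  0.7  0.1] open 0.005
-0.002 0.022 -0.003 -0.008 0.003 -0.001
-0.002 0.072 -0.004 -0.008 0.003 -0.001
-0.002 0.122 -0.004 -0.008 0.003 -0.001
-0.002 0.128 -0.004 -0.008 0.003 -0.001
-0.002 0.132 -0.004 -0.008 0.003 -0.001
```

Call:
arm_command --rows "-0.002 0.008 -0.003 -0.008 0.003 0 255;-0.002 0.016 -0.004 -0.008 0.003 0 255;-0.002 0.021 -0.004 -0.008 0.003 0 255;-0.002 0.025 -0.004 -0.008 0.003 0 255;-0.002 0.03 -0.004 -0.008 0.003 0 255;-0.002 0.035 -0.004 -0.008 0.003 0 255;-0.002 0.04 -0.004 -0.008 0.003 0 255;-0.002 0.045 -0.004 -0.008 0.003 0 255;-0.002 0.05 -0.004 -0.008 0.003 0 255;-0.002 0.055 -0.004 -0.008 0.003 0 255;-0.002 0.06 -0.004 -0.008 0.003 0 255;-0.002 0.065 -0.004 -0.008 0.003 0 255;-0.002 0.07 -0.004 -0.008 0.003 0 255;-0.002 0.075 -0.004 -0.008 0.003 0 255;-0.002 0.08 -0.004 -0.008 0.003 0 255;-0.002 0.085 -0.004 -0.008 0.003 0 255;-0.002 0.09 -0.004 -0.008 0.003 0 255;-0.002 0.095 -0.004 -0.008 0.003 0 255;-0.002 0.1 -0.004 -0.008 0.003 0 255"

```text
time_s: 12.4
tool_pos: [516.1, 59.9, 88.1]
tcp_rot: [0.689, 0.725, 0.0, 0.0]
wrist_force: [-2.3, 0.3, 0.7]
opening: 0.008
```

```bash
python3 - <<'E'
from h import *
rel([]);print(w2u(ctrl.sense()["tool_pos"]))
p,d=ctrl.get_image("side");b=p[130:270,260:400]
cv2.imwrite("pics/g5.png",cv2.resize(b,(560,560),interpolation=cv2.INTER_CUBIC))
E
```

```text
t 12.4 pos [516.1  59.9  88.1] yaw 92.9 F [-2.3  0.3  0.7] open 0.008
[-161.7584595    -1.90920642   88.08734578]
```

View pics/g5.png

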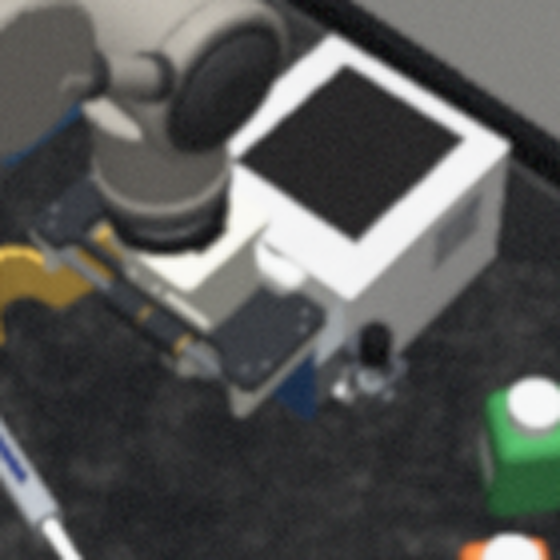

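The drawer is moving with about 2 N drag. I continue slowly through the catch.

Call:
arm_command --rows "0 0.004 0 0 0 0 255;0 0.008 0 0 0 0 255;0 0.011 0 0 0 0 255;0 0.014 0 0 0 0 255;0 0.016 0 0 0 0 255;0 0.018 0 0 0 0 255;0 0.02 0 0 0 0 255;0 0.022 0 0 0 0 255;0 0.022 0 0 0 0 255"

```text
time_s: 13.35
tool_pos: [538.3, 61.0, 88.2]
tcp_rot: [0.689, 0.725, 0.0, 0.0]
wrist_force: [-0.3, 0.2, -0.2]
opening: 0.002
```

Call:
arm_command --rows "0 0.002 0 0 0 0 255;0 0.003 0 0 0 0 255;0 0.004 0 0 0 0 255;0 0.004 0 0 0 0 255"

```text
time_s: 13.75
tool_pos: [538.8, 61.0, 88.0]
tcp_rot: [0.689, 0.725, -0.003, -0.003]
wrist_force: [-16.0, -1.3, 11.9]
opening: 0.005
```

A firm stop at 16 N. I back off, rise and check.

Call:
arm_command --rows "0 -0.01 0 0 0 0 255;0 -0.03 0 0 0 0 255;0 -0.055 0 0 0 0 255;0 -0.08 -0.01 0 0 0 255;0 -0.1 -0.04 0 0 0 255;0 -0.11 -0.07 0 0 0 255;0 -0.11 -0.1 0 0 0 255;0 -0.11 -0.12 0 0 0 255;0 -0.11 -0.12 0 0 0 255"

```text
time_s: 14.65
tool_pos: [432.4, 55.3, 211.9]
tcp_rot: [0.689, 0.725, -0.0, 0.0]
wrist_force: [0.3, 0.3, -1.0]
opening: 0.009
```

```bash
python3 - <<'E'
from h import *
rel([])
p,d=ctrl.get_image("side");b=p[130:270,210:400]
np.savez("side2.npz",p=p,d=d)
i=ctrl.camera_info("side");C=cloud(i,d).reshape(-1,3);Cu=(C-U)@RU
m=(abs(Cu[:,1])<74)&(Cu[:,0]>-130)&(Cu[:,0]<-88)&(Cu[:,2]>114)&(Cu[:,2]<126);print("front",m.sum(),Cu[m].mean(0),np.percentile(Cu[m][:,0],[2,98]))
hsv=cv2.cvtColor(p,cv2.COLOR_BGR2HSV).reshape(-1,3)
y=(hsv[:,0]>15)&(hsv[:,0]<32)&(hsv[:,1]>130)&(hsv[:,2]>80)&(Cu[:,2]>45)&(Cu[:,2]<106)&(Cu[:,1]>50)
S=Cu[y];r=np.hypot(S[:,0]+112,S[:,1]-92);k=((r>20)&(r<60))|(r>130)
th=np.arctan2(-(S[:,0]+112),-(S[:,1]-92));print("strap",y.sum(),np.median(th[k]),np.median(th[r>150]),np.median(th[(r>125)&(r<175)]),r.max())
cv2.imwrite("pics/g6.png",cv2.resize(b,(760,560),interpolation=cv2.INTER_CUBIC))
E
```

```text
t 14.65 pos [432.4  55.3 211.9] yaw 93.0 F [ 0.3  0.3 -1. ] open 0.009
front 221 [-96.46093     -4.44247627 120.99259695] [-100.96281312  -90.5663107 ]
strap 414 1.7637529530443012 1.7662153001923913 1.7567196466107773 222.69425194605515
```

View pics/g6.png

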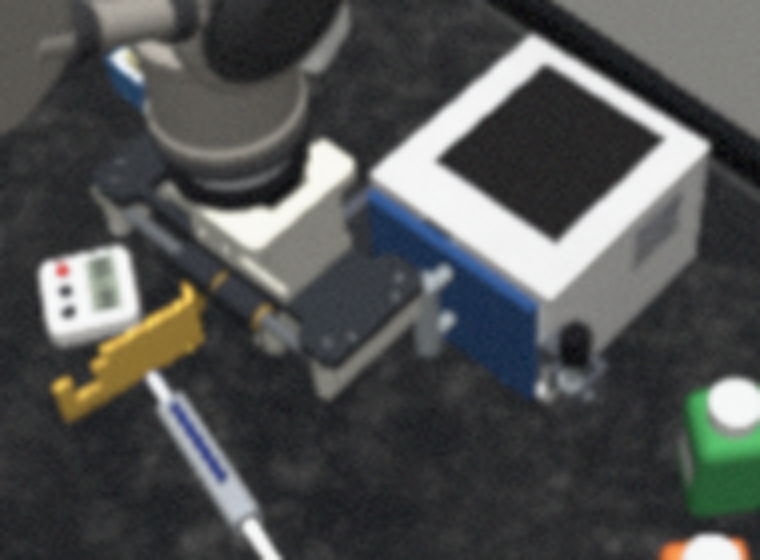

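The drawer is home, with the front flush at (450,290) in this crop. The strap stands at about 1.77 rad. Next I plan the strap sweep with the closed fingers.

```bash
cat >> h.py <<'E'
def fing(th,r=150,extra=0.):
    n=np.array([-np.cos(th),np.sin(th)]);d=np.array([-np.sin(th),-np.cos(th)])
    s=9.5*abs(n[0])+19*abs(n[1])+2.5+extra
    return u2w(np.r_[np.array([-112,92])+r*d+s*n,0])
E
python3 - <<'E'
from h import *
a=fing(1.77,150,18);print(a)
rel([(a[0],a[1],205,93),(a[0],a[1],94,93)])
E
```

```text
[418.45251033 218.82269818   0.        ]
t 14.7 pos [431.4  55.3 210.2] yaw 93.0 F [-0.5 -0.7 -1.3] open 0.006
0.164 -0.004 0.005 -0.003 0.000 -0.001
0.164 -0.004 0.116 -0.003 0.000 -0.001
```

Call:
arm_command --rows "0.02 0 0 0 0 0 255;0.06 -0.001 0 0 0 0 255;0.1 -0.002 0 0 0 0 255;0.14 -0.003 0 0 0 0 255;0.164 -0.004 0.005 0 0 0 255;0.164 -0.004 0.025 0 0 0 255;0.164 -0.004 0.055 0 0 0 255;0.164 -0.004 0.085 0 0 0 255;0.164 -0.004 0.108 0 0 0 255;0.164 -0.004 0.116 0 0 0 255;0.164 -0.004 0.116 0 0 0 255"

```text
time_s: 15.8
tool_pos: [417.8, 218.5, 92.6]
tcp_rot: [0.689, 0.725, -0.003, -0.002]
wrist_force: [-0.9, 0.3, 0.4]
opening: 0.006
```

```bash
python3 - <<'E'
from h import *
ths=np.r_[1.77,np.arange(1.7,-.001,-.1)]
T=[(*fing(t)[:2],94,93) for t in ths]
for t in ths: pass
rel(T)
p,d=ctrl.get_image("side");b=p[130:270,210:400]
cv2.imwrite("pics/g7.png",cv2.resize(b,(760,560),interpolation=cv2.INTER_CUBIC))
E
```

```text
t 15.8 pos [417.8 218.5  92.6] yaw 93.0 F [-0.9  0.3  0.4] open 0.006
-0.017 -0.003 -0.001 -0.006 0.001 -0.001
-0.028 -0.006 -0.001 -0.006 0.001 -0.001
-0.043 -0.010 -0.001 -0.006 0.001 -0.001
-0.058 -0.012 -0.001 -0.006 0.001 -0.001
-0.073 -0.012 -0.001 -0.006 0.001 -0.001
-0.087 -0.011 -0.001 -0.006 0.001 -0.001
-0.102 -0.009 -0.001 -0.006 0.001 -0.001
-0.116 -0.005 -0.001 -0.006 0.001 -0.001
-0.131 0.001 -0.001 -0.006 0.001 -0.001
-0.145 0.008 -0.001 -0.006 0.001 -0.001
-0.158 0.016 -0.001 -0.006 0.001 -0.001
-0.170 0.026 -0.001 -0.006 0.001 -0.001
-0.181 0.038 -0.001 -0.006 0.001 -0.001
-0.192 0.050 -0.001 -0.006 0.001 -0.001
-0.200 0.064 -0.002 -0.006 0.001 -0.001
-0.208 0.079 -0.002 -0.006 0.001 -0.001
-0.213 0.095 -0.002 -0.006 0.001 -0.001
-0.217 0.111 -0.002 -0.006 0.001 -0.001
-0.219 0.128 -0.002 -0.006 0.001 -0.001
```

View pics/g7.png

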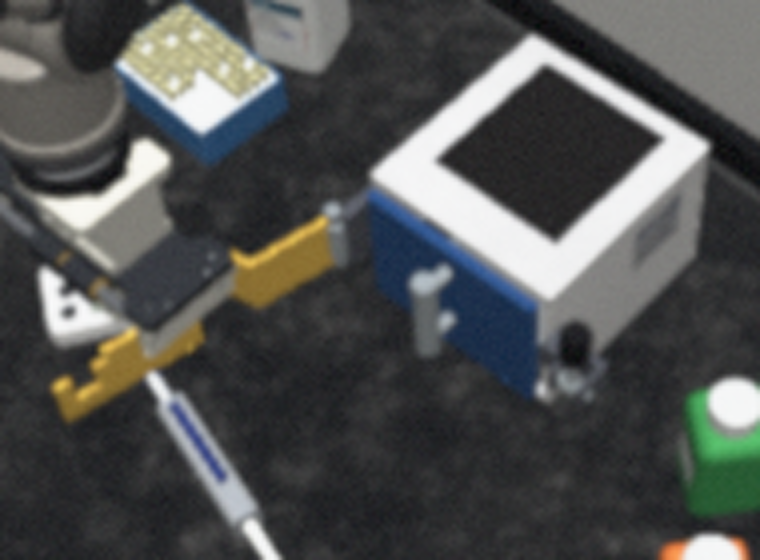

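Call:
arm_command --rows "-0.008 -0.001 -0.001 -0.006 0 0 255;-0.017 -0.003 -0.001 -0.006 0 0 255;-0.028 -0.006 -0.001 -0.006 0 0 255;-0.043 -0.01 -0.001 -0.006 0 0 255;-0.058 -0.012 -0.001 -0.006 0 0 255;-0.073 -0.012 -0.001 -0.006 0 0 255;-0.087 -0.011 -0.001 -0.006 0 0 255;-0.102 -0.009 -0.001 -0.006 0 0 255;-0.116 -0.005 -0.001 -0.006 0 0 255;-0.131 0.001 -0.001 -0.006 0 0 255;-0.145 0.008 -0.001 -0.006 0 0 255;-0.158 0.016 -0.001 -0.006 0 0 255;-0.17 0.026 -0.001 -0.006 0 0 255;-0.181 0.038 -0.001 -0.006 0 0 255;-0.192 0.05 -0.001 -0.006 0 0 255;-0.2 0.064 -0.002 -0.006 0 0 255;-0.208 0.079 -0.002 -0.006 0 0 255;-0.213 0.095 -0.002 -0.006 0 0 255;-0.216 0.105 -0.002 -0.006 0 0 255;-0.217 0.111 -0.002 -0.006 0 0 255"

```text
time_s: 17.85
tool_pos: [541.4, 7.2, 95.4]
tcp_rot: [0.689, 0.725, 0.001, 0.001]
wrist_force: [-0.1, 0.0, -0.1]
opening: 0.004
```

```bash
python3 - <<'E'
from h import *
rel([(*fing(t)[:2],94,93) for t in (0.05,0,-.03)],4)
p,d=ctrl.get_image("side");b=p[130:270,210:400]
cv2.imwrite("pics/g8.png",cv2.resize(b,(760,560),interpolation=cv2.INTER_CUBIC))
E
```

```text
t 17.85 pos [541.4   7.2  95.4] yaw 92.9 F [-0.1  0.  -0.1] open 0.004
-0.0012 0.0068 0.0014 0.0023 0.0008 -0.0011
-0.0021 0.0152 0.0015 0.0023 0.0008 -0.0011
-0.0024 0.0191 0.0015 0.0023 0.0008 -0.0011
```

View pics/g8.png

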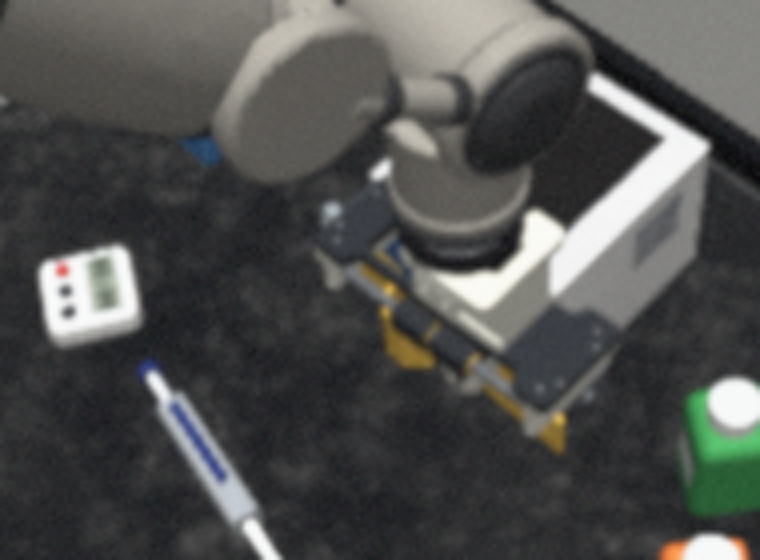

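Call:
arm_command --rows "-0.001 0.004 0 0.002 0 0 255;-0.001 0.008 0 0.002 0 0 255;-0.002 0.011 0.001 0.002 0 0 255;-0.002 0.013 0.001 0.002 0 0 255;-0.002 0.015 0.001 0.002 0 0 255;-0.002 0.0165 0.001 0.002 0 0 255;-0.002 0.0165 0.001 0.002 0 0 255"

```text
time_s: 18.6
tool_pos: [555.3, 6.0, 94.3]
tcp_rot: [0.689, 0.725, -0.003, -0.002]
wrist_force: [-11.5, -2.2, 8.8]
opening: 0.007
```

Contact with the strap's stop at about 11 N. I back off, rise and look.

Call:
arm_command --rows "0 -0.005 0 0 0 0 255;0 -0.02 0 0 0 0 255;0 -0.03 -0.01 0 0 0 255;0 -0.04 -0.04 0 0 0 255;0 -0.05 -0.07 0 0 0 255;0 -0.07 -0.1 0 0 0 255;0.03 -0.1 -0.12 0 0 0 255;0.07 -0.13 -0.13 0 0 0 255;0.1 -0.13 -0.13 0 0 0 255;0.1 -0.13 -0.13 0 0 0 255"

```text
time_s: 19.6
tool_pos: [420.3, 101.9, 226.7]
tcp_rot: [0.687, 0.726, -0.001, -0.001]
wrist_force: [0.1, -0.4, -0.3]
opening: 0.007
```

```bash
python3 - <<'E'
from h import *
rel([])
p,d=ctrl.get_image("side");b=p[150:250,280:390]
i=ctrl.camera_info("side");C=cloud(i,d).reshape(-1,3);Cu=(C-U)@RU
hsv=cv2.cvtColor(p,cv2.COLOR_BGR2HSV).reshape(-1,3)
y=(hsv[:,0]>15)&(hsv[:,0]<32)&(hsv[:,1]>130)&(hsv[:,2]>80)&(Cu[:,2]>45)&(Cu[:,2]<106)
S=Cu[y];r=np.hypot(S[:,0]+112,S[:,1]-92);k=((r>20)&(r<60))|(r>130)
th=np.arctan2(-(S[:,0]+112),-(S[:,1]-92));print("strap",y.sum(),np.median(th[r>150]),np.median(th[(r>125)&(r<175)]),r.max())
g=p.reshape(-1,3).max(1);m=(g<60)&(abs(Cu[:,0]+98)<50)&(abs(Cu[:,1]+110)<25)&(Cu[:,2]>90)&(Cu[:,2]<140);print("knob",m.sum(),Cu[m].mean(0),np.percentile(Cu[m],[5,95],axis=0))
cv2.imwrite("pics/g9.png",cv2.resize(b,(660,600),interpolation=cv2.INTER_CUBIC))
E
```

```text
t 19.6 pos [420.3 101.9 226.7] yaw 93.2 F [ 0.1 -0.4 -0.3] open 0.007
strap 689 0.023481991326909406 0.029026343052664293 222.96130602288162
knob 75 [-102.12316359 -113.22622829  125.99806896] [[-108.04637484 -120.66306786  110.47761324]
 [ -92.82622501 -104.96197721  134.09469997]]
```

View pics/g9.png

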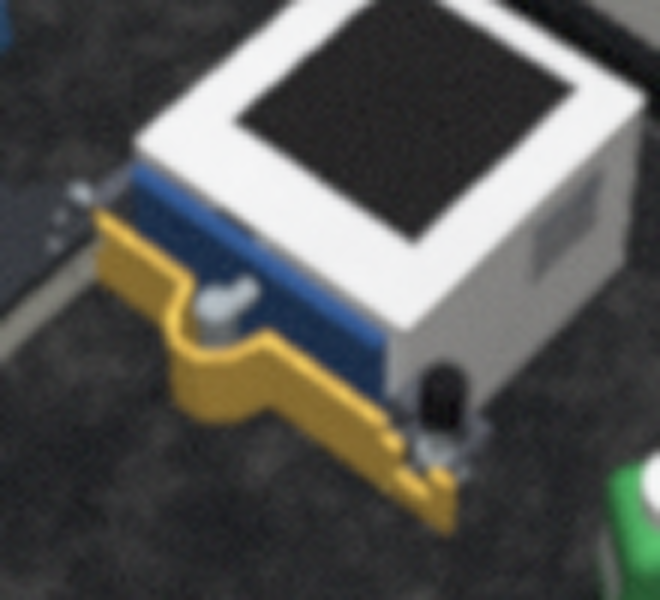

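The strap lies across the handle, and the bolt stands upright at (440,400) in this crop behind the fork. Now I go behind the knob.

```bash
python3 - <<'E'
from h import *
f=lambda x:u2w((x,-112,0))[:2]
rel([(520,-20,226,93),(*f(-58),226,93),(*f(-58),115,93)])
E
```

```text
t 19.65 pos [420.8 100.5 226.2] yaw 93.2 F [-0.3 -1.2 -0.3] open 0.002
-0.126 0.092 -0.000 -0.004 0.001 0.003
-0.156 0.196 -0.001 -0.004 0.001 0.003
-0.156 0.197 0.110 -0.004 0.001 0.003
```

Call:
arm_command --rows "-0.03 0.022 0 -0.004 0 0 255;-0.06 0.045 0 -0.004 0 0 255;-0.09 0.07 0 -0.004 0 0 255;-0.126 0.092 0 -0.004 0 0 255;-0.135 0.125 0 -0.004 0 0 255;-0.145 0.16 0 -0.004 0 0 255;-0.156 0.19 0 -0.004 0 0 255;-0.156 0.197 0 -0.004 0 0 255;-0.156 0.197 0 -0.004 0 0 255;-0.156 0.197 0.02 -0.004 0 0 255;-0.156 0.197 0.05 -0.004 0 0 255;-0.156 0.197 0.08 -0.004 0 0 255;-0.156 0.197 0.1 -0.004 0 0 255;-0.156 0.197 0.11 -0.004 0 0 255;-0.156 0.197 0.11 -0.004 0 0 255"

```text
time_s: 21.15
tool_pos: [624.3, -44.3, 114.7]
tcp_rot: [0.687, 0.726, -0.001, -0.001]
wrist_force: [0.3, -0.6, 0.4]
opening: 0.006
```

```bash
python3 - <<'E'
from h import *
rel([(*u2w((x,-112,0))[:2],115,93) for x in(-78,-100,-106)]);print(w2u(ctrl.sense()["tool_pos"]))
p,d=ctrl.get_image("side");b=p[150:250,280:390]
cv2.imwrite("pics/g10.png",cv2.resize(b,(660,600),interpolation=cv2.INTER_CUBIC))
E
```

```text
t 21.15 pos [624.3 -44.3 114.7] yaw 93.2 F [ 0.3 -0.6  0.4] open 0.006
-0.000 -0.019 -0.000 -0.003 0.000 0.003
-0.000 -0.041 -0.000 -0.003 0.000 0.003
-0.000 -0.047 -0.000 -0.003 0.000 0.003
[ -59.11036844 -111.64069562  114.71267496]
```

View pics/g10.png

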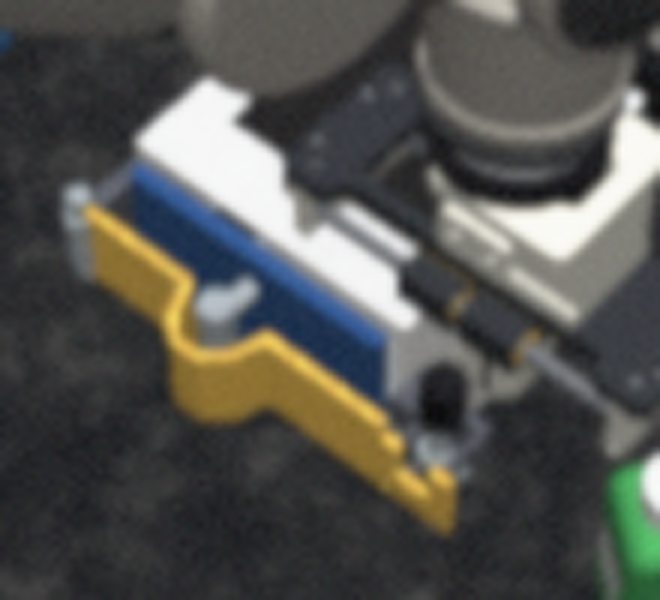

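The fingers are behind the knob, with clearance. Now I tip it.

Call:
arm_command --rows "0 -0.01 0 0 0 0 255;0 -0.018 0 0 0 0 255;0 -0.022 0 0 0 0 255;0 -0.026 0 0 0 0 255;0 -0.03 0 0 0 0 255;0 -0.034 0 0 0 0 255;0 -0.038 0 0 0 0 255;0 -0.042 0 0 0 0 255;0 -0.046 0 0 0 0 255;0 -0.05 0 0 0 0 255;0 -0.05 0 0 0 0 255;0 -0.05 0 0 0 0 255;0 -0.05 -0.02 0 0 0 255;0 -0.05 -0.05 0 0 0 255;0 -0.05 -0.08 0 0 0 255;0 -0.05 -0.11 0 0 0 255;0 -0.05 -0.11 0 0 0 255"

```text
time_s: 22.9
tool_pos: [577.5, -47.5, 230.6]
tcp_rot: [0.687, 0.726, 0.002, 0.004]
wrist_force: [0.2, -0.1, 0.5]
opening: 0.004
```

```bash
python3 - <<'E'
from h import *
rel([])
p,d=ctrl.get_image("side");b=p[150:250,280:390]
cv2.imwrite("pics/g11.png",cv2.resize(b,(660,600),interpolation=cv2.INTER_CUBIC))
E
```

```text
t 22.9 pos [577.5 -47.5 230.6] yaw 93.2 F [ 0.2 -0.1  0.5] open 0.004
```

View pics/g11.png

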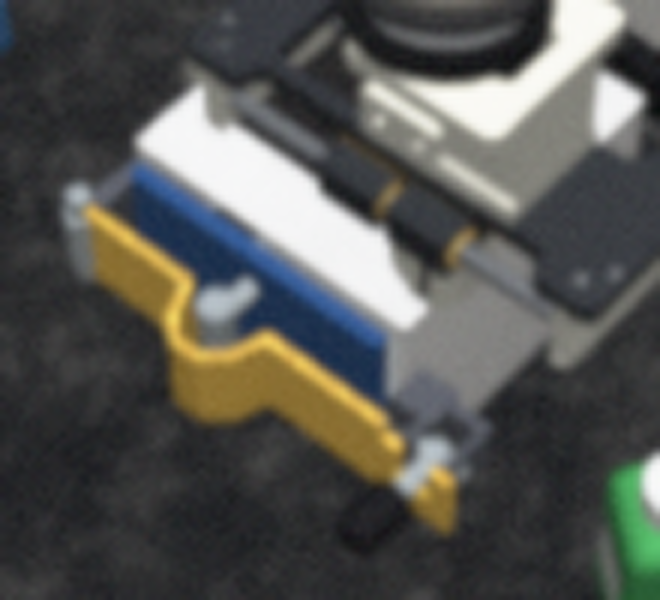

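```bash
python3 - <<'E'
from h import *
p,d=ctrl.get_image("side");i=ctrl.camera_info("side")
print("model knob px",w2p(i,[u2w((-124,-110,75)),u2w((-156,-110,75)),u2w((-140,-110,75))]))
Cu=(cloud(i,d).reshape(-1,3)-U)@RU
g=p.reshape(-1,3).max(1)
m=(g<70)&(Cu[:,0]>-165)&(Cu[:,0]<-118)&(abs(Cu[:,1]+110)<20)&(Cu[:,2]>55)
P=Cu[m];print(m.sum(),P.mean(0),np.polyfit(P[:,0],P[:,2],1))
z0=np.load("side0.npz")["p"]
print("diff beaker/red/timer",[np.abs(p[a:b,c:e].astype(int)-z0[a:b,c:e]).mean().round(1) for a,b,c,e in((270,310,415,450),(100,155,265,300),(185,220,215,250))])
t,_=ctrl.get_image("top");cv2.imwrite("pics/end_top.png",t)
E
```

```text
model knob px [[346.4995683  231.66723583]
 [338.45778042 239.71169085]
 [342.50292755 235.66606241]]
401 [-142.32929059 -111.46773021  280.82523969] [  3.4286342  768.82031355]
diff beaker/red/timer [np.float64(4.1), np.float64(48.3), np.float64(12.0)]
```

View pics/end_top.png

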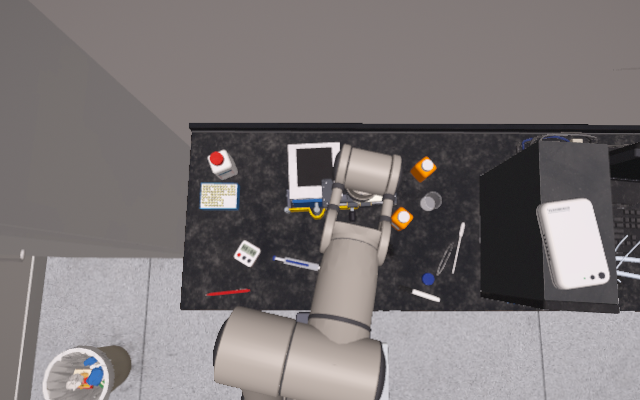

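Call:
arm_command --rows "0 -0.02 0 0 0 0 255;0.02 -0.06 -0.01 0 0 0 255;0.05 -0.1 -0.02 0 0 0 255;0.08 -0.14 -0.03 0 0 0 255;0.12 -0.16 -0.04 0 0 0 255;0.16 -0.16 -0.04 0 0 0 255;0.2 -0.16 -0.04 0 0 0 255;0.24 -0.16 -0.04 0 0 0 255;0.24 -0.16 -0.04 0 0 0 255"

```text
time_s: 23.95
tool_pos: [400.8, 187.3, 264.2]
tcp_rot: [0.686, 0.728, -0.001, -0.002]
wrist_force: [0.8, -0.6, -0.3]
opening: 0.006
```

```bash
python3 - <<'E'
from h import *
rel([])
p,d=ctrl.get_image("side");i=ctrl.camera_info("side");Cu=(cloud(i,d).reshape(-1,3)-U)@RU
g=p.reshape(-1,3).max(1)
m=(g<70)&(Cu[:,0]>-165)&(Cu[:,0]<-118)&(abs(Cu[:,1]+110)<20)&(Cu[:,2]>60)&(Cu[:,2]<130)
P=Cu[m];print("knob",m.sum(),P.mean(0),np.percentile(P,[5,95],axis=0).round(1))
hsv=cv2.cvtColor(p,cv2.COLOR_BGR2HSV).reshape(-1,3)
y=(hsv[:,0]>15)&(hsv[:,0]<32)&(hsv[:,1]>130)&(hsv[:,2]>80)&(Cu[:,2]>45)&(Cu[:,2]<106)
S=Cu[y];r=np.hypot(S[:,0]+112,S[:,1]-92);th=np.arctan2(-(S[:,0]+112),-(S[:,1]-92));print("strap",y.sum(),np.median(th[r>150]))
f=(abs(Cu[:,1])<74)&(Cu[:,0]>-130)&(Cu[:,0]<-88)&(Cu[:,2]>114)&(Cu[:,2]<126);print("front",f.sum(),Cu[f].mean(0))
cv2.imwrite("pics/end_s.png",cv2.resize(p[80:330,200:460],(624,600),interpolation=cv2.INTER_CUBIC))
E
```

```text
t 23.95 pos [400.8 187.3 264.2] yaw 93.4 F [ 0.8 -0.6 -0.3] open 0.006
knob 100 [-145.99455785 -113.0687739    81.48539852] [[-158.1 -121.2   73.9]
 [-131.4 -102.7   87. ]]
strap 676 0.02287412978720922
front 219 [-96.5222309   -3.37782602 121.01470114]
```

View pics/end_s.png

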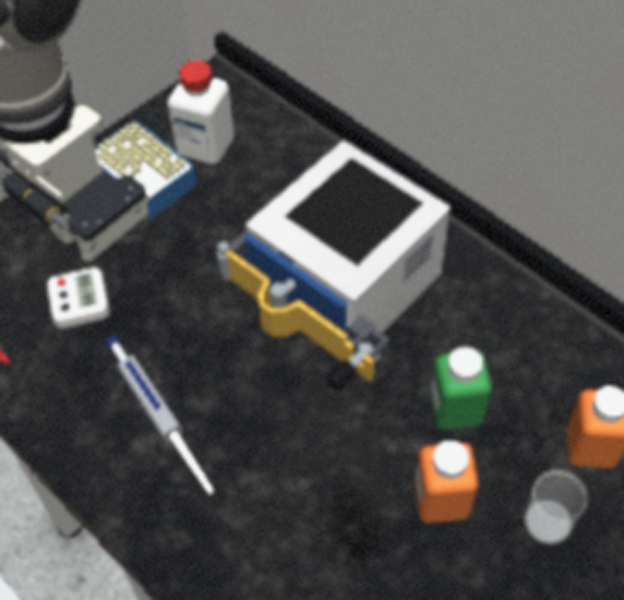

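The drawer is home, the strap lies across, the bolt is level in its slot (knob at (342,377) in this crop), and the bystanders have not moved. I hand the job in.

```bash
python3 -c "
from station import ctrl
print(ctrl.close_job())"
```

```text
the job is handed in; nothing more can be done
None
```

The job is done and handed in at about 24 s of the 72 s allowed. The sample bottle is standing in the drawer and let go, the drawer is home in its catch, the strap is across the handle, and the swing bolt is down in the slot.

**Last checks from the camera:**
- **Drawer:** the pushed handle met a firm stop at 16 N. The front face looked flush, with its depth unchanged since then.
- **Strap:** it measured about 0.02 rad, including the half-thickness of the plate.
- **Bolt:** the knob lies level in the slot, at the pixel the model predicted.
- **Bystanders:** the timer, the beaker and the red-capped bottle look unmoved, and the arm was clear of everything.

**Limits of these checks:**
- **Bottle:** it was seen upright after release, but not again once the drawer was shut.
- **Image comparison:** my automatic before/after check gave a large difference in the red-capped bottle's area and a smaller one at the timer. I took the first to be the arm standing in the picture. Both objects were in their old places in the later views.

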